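# Unlatch the terminal cover and push it off

### The job

Press the snap tab at the end of the terminal block fully down, so that it stays in and frees the cover; then push the cover along over the tab, completely off the terminal block and leave it standing upright on the worktop just past that end. Only press and push: do not lift, carry or tip the cover, and do not disturb the screwdriver, breaker or relay lying beside the work.

Things in the scene. Friction and masses are not known exactly. Their poses are not given: they have to be found in the camera images.
- terminal_block: Terminal block fixed to the worktop, 129 x 50 mm. Origin on the worktop under the seated cover's centre; x runs from the back stop (x -54 to -47 mm, 46 mm high) to the snap tab, the way the cover comes off; y left, z up. Terminals 33 mm high; walls round the tab 31 mm high; the block ends at x = +75 mm. At the start x points away from the robot, up to 0.45 rad to either side.
- tab_top (a point): Centre of the top of the snap tab, a grey pusher 24 mm (block's x) by 36 mm, at x = 59.5 mm of the block, 14.5 mm beyond the cover's edge. Out, its top is 46 mm above the worktop, 10 mm above the underside of the cover's roof, so it blocks the cover; fully pressed 33 mm. Moves with the tab. Axes as the block's.
- snap_tab (a joint): How far the snap tab is pressed straight down, in m: 0 out (starts at 0 to 0.003), 0.013 fully in at its stop. It moves against about 4 N of friction and stays where it is left (no spring). The cover slides over it once it is pressed by more than 0.011.
- cover: Loose grey plastic cover, an upturned channel open at both ends, 90 mm long (its x, along the block's x when seated), 62 mm wide, 40 mm to the top of its roof; walls 4 mm; about 0.15 kg, slides easily (friction 0.3). Straddles the block with 2 mm of play all round, side walls on the worktop. Origin: centre of its underside; starts at the block's origin.
- push_rib (a point): Centre of the face to push on: the -x face of the cross rib on the cover's roof. The rib is 54 mm wide (y), 6 mm thick, 40 to 54 mm above the worktop; this point is 47 mm above the worktop, 20 mm ahead (+x) of the cover's origin. The roof behind it is flat and free for 65 mm. Push along +x.
- driver_small: Bystander, leave alone: small screwdriver with a black and red handle, 160 mm long, 18 mm high, lying to the right of the block. Origin: centre of its underside.
- breaker_spare: Bystander, leave alone: spare light-grey circuit breaker lying flat, 67 x 86 x 18 mm, to the left of the block beyond the tab. Origin: centre of its underside.
- relay_spare: Bystander, leave alone: small light-grey relay, 12 x 33 x 15 mm, to the left of the block. Origin: centre of its underside.
There are look-alikes about, which are no part of the job. Leave any green look-alike of the cover alone.

How it is judged:
On the way, in this order (a step that is already met when the one before it is completed fails the run):
1. the snap tab is pressed in (at least 11.5 mm) while the cover is still on its seat (value of joint snap_tab above 0.0115 m and x of cover in the frame of terminal_block below 0.012 m), for 0.1 s.
2. the cover is pushed clear of the block's end (x of cover in the frame of terminal_block above 0.125 m), for 0.1 s.
At the end, for the whole second after the job is handed in: The tab is still pressed in (more than 10.5 mm); the cover stands upright (within 0.06 rad) on the worktop, at rest, its origin 125 to 220 mm along the block's x from the block's origin (its rear edge then 5 to 100 mm past the block's end) (value of joint snap_tab above 0.0105 m and x of cover in the frame of terminal_block between 0.125 and 0.22 m and height (world z) of cover between -0.004 and 0.004 m and angle between cover's own z axis and vertical below 0.06 rad and linear speed of cover below 0.01 m/s); the robot touches nothing.
It fails at once if the cover is lifted more than 12 mm (height (world z) of cover above 0.012 m).
It fails at once if the cover is tipped more than 0.3 rad (angle between cover's own z axis and vertical above 0.3 rad).
It fails at once if the small screwdriver with black and red handle is moved more than 20 mm (distance of driver_small from where it was at the start of the episode above 0.02 m).
It fails at once if the spare light-grey circuit breaker lying flat is moved more than 20 mm (distance of breaker_spare from where it was at the start of the episode above 0.02 m).
It fails at once if the small light-grey plug-in relay is moved more than 20 mm (distance of relay_spare from where it was at the start of the episode above 0.02 m).
It also fails if it takes over 38 s, if anything falls off the work surface, if the arm or the gripper's body presses on something with over 40 N, if the wrist force passes 120 N, or if a joint passes its speed limit or range.

### The arm

A 6-joint arm with a two-finger parallel gripper is mounted at the origin on a cart in front of the work surface, level with it; the furniture and walls round the work are solid. World frame = base frame: x ahead of the robot, y to its left, z up, the work surface at z = 0. Lengths are in m, angles in rad, forces in N, time in s.
With the tool pointing down it reaches from about 0.275 to 1 m from the base axis. Payload 8.4 kg.
Tool frame: the origin (TCP) lies on the centre line of the jaws, within the pads' length; the fingertips stand 17 mm ahead of it and the grasp point (between the pads) lies 2 mm behind it (bot.tcp_to_tips is the z of the fingertips in the tool frame, in m); z points along the fingers, y is the line along which they close (so a half turn about z gives the same grasp; the last joint's range is limited). The gripper opens to 85 mm and grips with 20 to 120 N. Pads are 22 mm wide; open, the fingers measure 114 mm over their backs; the gripper's body (76 mm by 85 mm) begins 54 mm behind the grasp point. The pads swing forward as they close: fully open they stand 13 mm farther back than shut.
Start: joints at [1.179, 0.353, 1.633, -0, 1.155, -0.002], TCP at [0.238, 0.578, 0.248] pointing down, gripper open.
Joint ranges: [-2.63, 2.63], [-0.92, 2.1], [0.06, 2.66], [-1.3, 4.44], [0, 2.69], [-3.02, 3.02]. Speed limits (rad/s): [2.22, 2.22, 2.79, 3.14, 3.14, 3.14].

### API

Orientations are given as a unit quaternion [x, y, z, w].
In Python, from workcell import bot, hand, kinematics, get_obs, vision, hand_in gives the robot as it stands. The module is installed in compiled form; this text tells all that it offers. Calls block until the motion is done:
- bot.reach(position, orientation): joint-space move of the TCP to a pose.
- bot.servo_line(position, ori=None, velocity=0.15): straight line of the TCP; ori=None keeps the orientation; velocity is the mean speed in m/s.
- bot.goto_joints(angles): joint-space move.
- hand.move_gripper(opening, strength=None): finger opening in m; strength is the grip in N (None keeps the last); returns when the fingers have stopped.
- bot.dwell(seconds).
- kinematics.solve_ik(position, orientation): joint angles nearest the present ones, or None.
- get_obs(): the state.
- vision.read_camera(name): name is "scene" or "top" or "wrist"; returns a dict with "frame" (384x512x3 uint8, red, green, blue), "intrinsics" (3x3 intrinsics, pixels), "view" (4x4, takes a point from world to camera coordinates). Camera axes: x right, y down, z forward; pixel columns grow to the right and rows downward; lengths in m; the calibration is good to about 2 mm. A picture is of the moment at which its call begins. There is no depth.
A pose or a line that the arm cannot do raises bot.IKError and nothing moves.
- hand_in(): hands the job in; it is judged then, once.
The state is a dict: "time_s": time; "joint_pos": joint angles; "joint_vel": joint speeds; "joint_efforts": joint torques, N m; "position": TCP position; "orientation": TCP orientation; "wrist_force": force on the tool from outside, world axes, zero at the start; "ft_torque": the same for the moment, N m; "gripper_width": finger opening in m; "grip_force": force on a finger pad.
Only numpy, scipy, OpenCV 4.12 (cv2) and the standard library are available. Lean on these libraries where they do the work, as an engineer would, in place of code of your own. Each camera call takes 0.05 s, during which the arm holds its last target. There are 200 camera calls.

## Working session

There is one attempt and no reset: what is moved stays moved. The work goes in short steps, each a Python script; the robot and the scene stay as the last script left them, time stands still between calls to the robot, and variables do not carry over. Pictures are saved under pics/ and viewed, at most 10 in all, crops included, and the job is handed in when it is done.

```bash
mkdir -p pics; python3 - <<'E'
from workcell import bot, hand, kinematics, get_obs, vision
import cv2,pickle
d={}
for n in("scene","top"):
    c=vision.read_camera(n);d[n]=c
    cv2.imwrite(f"pics/{n}0.png",cv2.resize(c["frame"][:,:,::-1],(800,600),interpolation=cv2.INTER_CUBIC))
    print(n,c["intrinsics"],c["view"])
pickle.dump(d,open("cams.pkl","wb"))
o=get_obs();print(o["time_s"],o["position"],o["orientation"],bot.tcp_to_tips,o["wrist_force"])
E
```

```text
scene [[422.80166426   0.         252.17161129]
 [  0.         422.80166426 195.88184246]
 [  0.           0.           1.        ]] [[ 0.55596195 -0.83106138  0.01559809 -0.18071844]
 [-0.53810046 -0.37415336 -0.75528614  0.42075517]
 [ 0.63352522  0.41151701 -0.65520954  0.46726885]
 [ 0.          0.          0.          1.        ]]
top [[417.59474384   0.         252.28810192]
 [  0.         417.59474384 191.31384157]
 [  0.           0.           1.        ]] [[ 0.00586336 -0.99952941 -0.03010953  0.19594404]
 [-0.99023045 -0.00160863 -0.13943123  0.56974297]
 [ 0.13931718  0.03063291 -0.98977389  0.8555701 ]
 [ 0.          0.          0.          1.        ]]
0.1 [0.23735167 0.57774793 0.24763409] [ 1.93673005e-01  9.81065948e-01 -5.98163444e-04 -1.23280367e-04] 0.017 [-0.10044932  0.00599649  0.49166292]
```

View pics/top0.png

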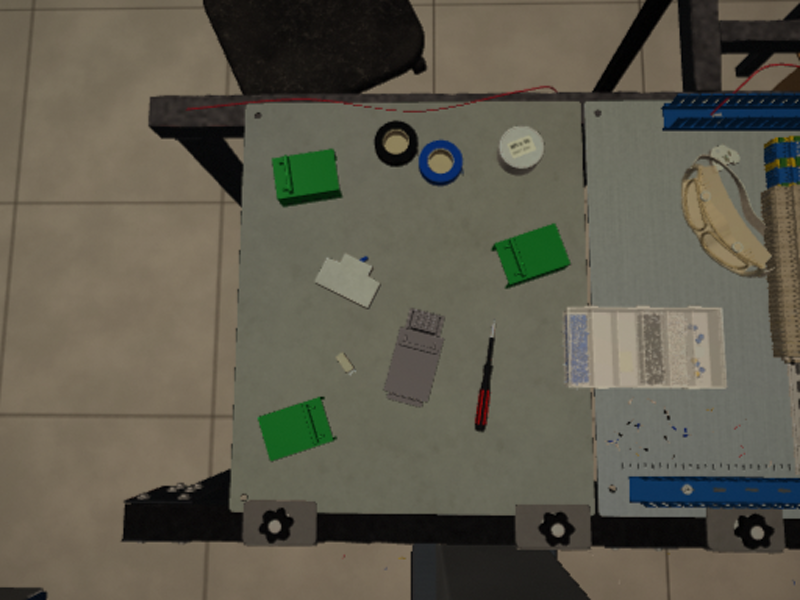

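View pics/scene0.png

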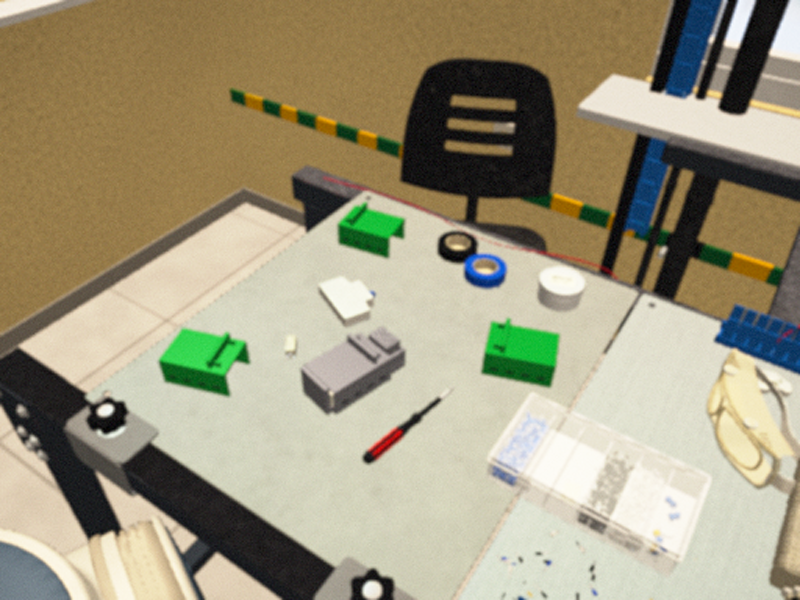

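The top view shows one grey cover on a grey block, at about (415,360) of the enlarged picture, with its tab end at (427,318). Three green look-alikes are at (307,177), (533,255) and (297,428). Only the grey one sits on a block, between the relay (345,363) and the screwdriver (487,385), so it is the one meant. I'll confirm this in a crop and take a wrist view on the way.

```bash
cat > h.py <<'E'
import numpy as np,cv2,pickle
from scipy.spatial.transform import Rotation as R
def ray(c,uv,z):
    V=c["view"];Rm=V[:3,:3];C=-Rm.T@V[:3,3]
    d=Rm.T@np.linalg.inv(c["intrinsics"])@[uv[0],uv[1],1]
    return C+d*(z-C[2])/d[2]
def proj(c,P):
    P=np.atleast_2d(P);q=(c["view"][:3,:3]@P.T).T+c["view"][:3,3];q=q@c["intrinsics"].T
    return q[:,:2]/q[:,2:]
def down(yaw):  # tool z down, tool x along yaw
    c,s=np.cos(yaw),np.sin(yaw)
    return R.from_matrix(np.array([[c,s,0],[s,-c,0],[0,0,-1.]])).as_quat()
E
python3 - <<'E'
from h import *
from workcell import bot, get_obs, vision
d=pickle.load(open("cams.pkl","rb"))
t=d["top"];k=1.5625
a=ray(t,np.array([406,400])/k,.04);b=ray(t,np.array([427,313])/k,.04)
yaw=np.arctan2(*(b-a)[1::-1]);m=(a+b)/2;print(a,b,yaw)
img=np.zeros((600,800,3),np.uint8)
def put(c,x,y,w,h,X):
    f=c["frame"][y:y+h,x:x+w,::-1];img[:,X:X+400]=cv2.resize(f,(400,600),interpolation=cv2.INTER_CUBIC)
put(t,235,185,60,90,0);put(d["scene"],185,195,80,120,400)
cv2.imwrite("pics/crop1.png",img)
for q in (yaw,yaw-np.pi/2,yaw+np.pi/2,yaw+np.pi):
    from workcell import kinematics
    s=kinematics.solve_ik([m[0],m[1],.25],down(q));print(q,s)
E
```

```text
[0.43151983 0.1814111  0.04      ] [0.54994097 0.15293112 0.04      ] -0.23601525389874856
-0.23601525389874856 [ 3.25434587e-01  1.85273112e-01  1.85711526e+00 -4.44089210e-16
  1.09920428e+00  2.13224617e+00]
-1.8068115806936451 [ 3.25434587e-01  1.85273112e-01  1.85711526e+00 -4.44089210e-16
  1.09920428e+00 -2.58014281e+00]
1.334781072896148 [ 3.25434587e-01  1.85273112e-01  1.85711526e+00 -4.44089210e-16
  1.09920428e+00  5.61449840e-01]
2.905577399691045 [ 3.25434587e-01  1.85273112e-01  1.85711526e+00 -4.44089210e-16
  1.09920428e+00 -1.00934649e+00]
```

View pics/crop1.png

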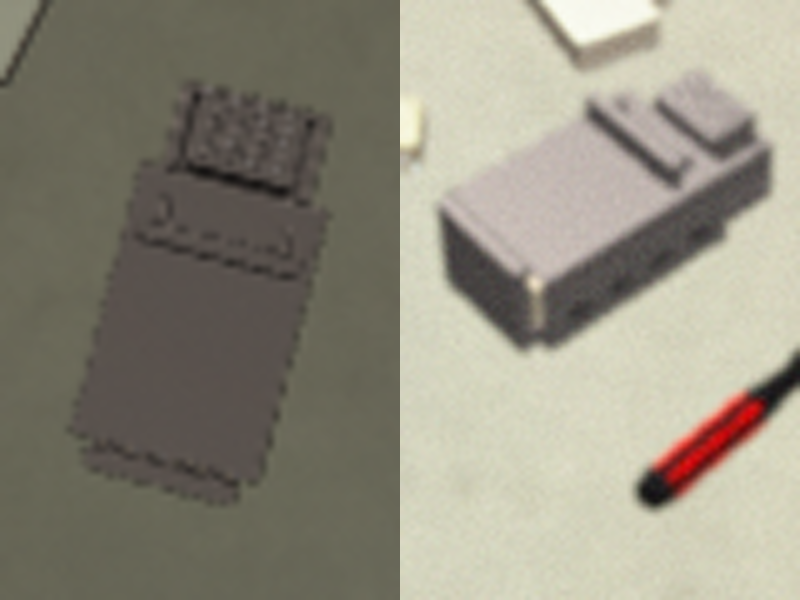

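The crop confirms it: a grey cover with its rib at about (220,255) left and (640,140) right, and the tab raised beyond it at (245,140) left and (705,115) right. It seats on the block. Next, wrist views from two places with the gripper shut.

```bash
python3 - <<'E'
from h import *
from workcell import bot, hand, get_obs, vision
yaw=-.236;u=np.array([np.cos(yaw),np.sin(yaw),0]);o=np.array([.483,.168,0])
q=down(yaw+np.pi)
print(get_obs()["time_s"])
hand.move_gripper(0.0)
W=[]
for s in (-.02,.06):
    p=o+u*s;p[2]=.27;bot.reach(p,q) if not W else bot.servo_line(p,velocity=.15)
    bot.dwell(.2);W.append(vision.read_camera("wrist"))
    ob=get_obs();print(ob["time_s"],ob["position"],-W[-1]["view"][:3,:3].T@W[-1]["view"][:3,3])
pickle.dump(W,open("w.pkl","wb"))
img=np.hstack([w["frame"][:,:,::-1] for w in W]);print(proj(W[0],[o,o+u*.075]),proj(W[1],[o,o+u*.075]))
cv2.imwrite("pics/w.png",cv2.resize(np.vstack([w["frame"][:,:,::-1] for w in W]),None,fx=.78,fy=.78))
E
```

```text
0.1
2.8167 [0.46346006 0.17322904 0.26991163] [0.38198768 0.19238463 0.39546075]
3.75 [0.54077583 0.15420179 0.27020612] [0.45916007 0.17329642 0.39568019]
[[253.39715857 165.13672257]
 [253.30280474 222.48403848]] [[253.96978261  96.37569702]
 [253.86802251 161.43525586]]
```

View pics/w.png

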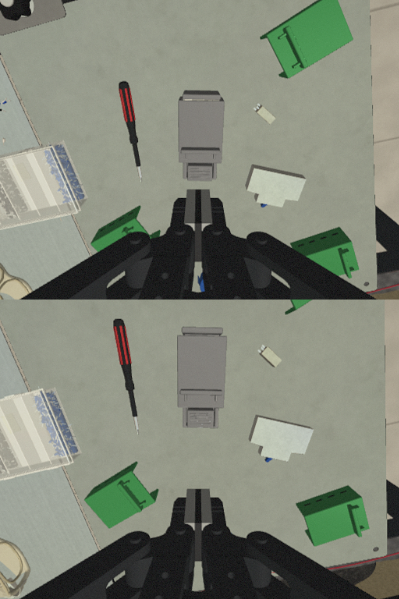

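Both wrist views show the cover centred. In the scaled picture the roof spans about (178..225, 95..160) in the upper view, with the rib and tab below it at (200,155) and (200,172). I'll enlarge both with the projected model outline overlaid.

```bash
python3 - <<'E'
from h import *
W=pickle.load(open("w.pkl","rb"))
img=[]
for w,(x,y) in zip(W,((210,108),(210,30))):
    img.append(cv2.resize(w["frame"][y:y+135,x:x+90,::-1],(400,600),interpolation=cv2.INTER_CUBIC))
img=np.hstack(img)
img=cv2.convertScaleAbs(img,alpha=1.6)
cv2.imwrite("pics/w2.png",img)
E
```

```text
(no output)
```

View pics/w2.png

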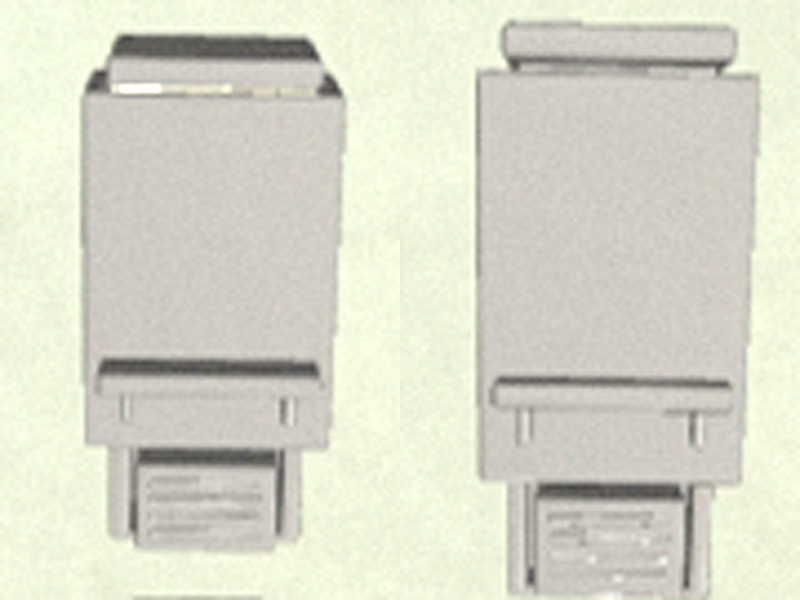

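The enlarged crop shows, left then right view: roof corners (84,95) (345,95) (88,445) (327,447) and (477,72) (757,75) (478,478) (742,482). The tab's rear top edge runs (137,465)-(273,465) and (540,497)-(685,497). I'll fit pose and heights from both views.

```bash
python3 - <<'E'
from h import *
from scipy.optimize import least_squares
W=pickle.load(open("w.pkl","rb"));T=pickle.load(open("cams.pkl","rb"))
k=400/90
def px(i,p):
    p=np.array(p,float)-[[0,0],[400,0]][i]; return (p+.5)/k-.5+[[210,108],[210,30]][i]
roof=[(-.045,-.031),(-.045,.031),(.045,-.031),(.045,.031)]
tab=[(.0475,-.018),(.0475,.018)]
rib=[(.020,-.027),(.020,.027)]
obs=[(0,roof,'r',[(84,95),(345,95),(88,445),(327,447)]),(1,roof,'r',[(477,72),(757,75),(478,478),(742,482)]),
(0,tab,'t',[(137,465),(273,465)]),(1,tab,'t',[(540,497),(685,497)]),
(0,rib,'b',[(100,378),(321,378)]),(1,rib,'b',[(493,380),(732,380)])]
def f(p,show=False):
    x,y,a,hr,ht,hb=p;out=[]
    for i,pts,n,uv in obs:
        P=[[x+np.cos(a)*X-np.sin(a)*Y,y+np.sin(a)*X+np.cos(a)*Y,dict(r=hr,t=ht,b=hb)[n]] for X,Y in pts]
        e=proj(W[i],P)-px(i,uv)
        if show:print(n,i,e.round(2).tolist())
        out.append(e.ravel())
    return np.concatenate(out)
s=least_squares(f,[.483,.168,-.236,.04,.045,.054],loss='soft_l1');f(s.x,True);print(s.x)
# check against top and scene cams
x,y,a=s.x[:3];P=[[x+np.cos(a)*X-np.sin(a)*Y,y+np.sin(a)*X+np.cos(a)*Y,.04] for X,Y in roof]
print(proj(T["top"],P),proj(T["scene"],P))
E
```

```text
r 0 [[-0.51, -1.16], [-0.15, -0.42], [-0.48, -0.17], [0.38, 0.02]]
r 1 [[-0.26, -0.06], [0.37, 0.1], [0.67, 0.6], [-0.24, 0.41]]
t 0 [[-0.24, -0.41], [1.29, -0.03]]
t 1 [[-1.23, -0.09], [0.59, 0.33]]
b 0 [[-0.78, -0.86], [0.28, -0.25]]
b 1 [[-0.22, 0.63], [0.65, 1.3]]
[ 0.47951724  0.17276682 -0.2467706   0.03623901  0.04240803  0.05351826]
[[272.98149984 257.62505338]
 [244.55320072 250.20107255]
 [283.2438039  216.32209513]
 [255.13472193 209.17550094]] [[214.1764702  251.78868644]
 [194.10134241 233.42294082]
 [250.67315409 228.71634768]
 [230.21867645 212.2677154 ]]
```

Pose: block origin at about (0.480, 0.173), yaw -0.247. Measured heights: roof 36 mm, tab top 42 mm, rib top 53.5 mm. These are within the calibration error of the text. Next, press the tab stepwise with force feedback.

```bash
cat >> h.py <<'E'
O=np.array([.4795,.1728,0]);YAW=-.2468
U=np.array([np.cos(YAW),np.sin(YAW),0]);Q=down(YAW+np.pi)
def at(s,ztip,y=0): return O+U*s+np.array([-U[1],U[0],0])*y+[0,0,ztip+.017]
E
python3 - <<'E'
from h import *
from workcell import bot, hand, get_obs, vision
bot.reach(at(.061,.075),Q)
bot.servo_line(at(.061,.052),Q,velocity=.08);bot.dwell(.1)
F0=get_obs()["wrist_force"];print(get_obs()["time_s"],F0)
z=.050
while z>.024:
    bot.servo_line(at(.061,z),Q,velocity=.02);ob=get_obs();f=ob["wrist_force"]-F0
    print(round(z,4),round(ob["position"][2]-.017,4),f.round(1))
    if f[2]>22 :break
    z-=.0015
bot.dwell(.15);print(get_obs()["wrist_force"]-F0,get_obs()["time_s"])
E
```

```text
5.025 [ 0.00958569  0.72851782 -0.8433189 ]
0.05 0.05 [ 0.5 -0.6  1.1]
0.0485 0.0484 [-0.9 -1.4  0.9]
0.047 0.0469 [ 0.3 -0.2  1.8]
0.0455 0.0454 [-0.4 -1.   1.4]
0.044 0.044 [-0.1 -1.1  1.5]
0.0425 0.0425 [ 0.5 -1.2  2.6]
0.041 0.041 [-0.1 -1.1  3.4]
0.0395 0.0394 [1.4 0.3 2.2]
0.038 0.0379 [0.8 0.  3. ]
0.0365 0.0364 [ 1.2 -0.4  2.3]
0.035 0.0349 [ 0.2 -0.8  2.6]
0.0335 0.0334 [ 1.3 -0.1  2.5]
0.032 0.0327 [-2.4 -2.3 11.9]
0.0305 0.0322 [-3.7 -3.1 24.7]
[-4.309311   -2.64296688 24.40987148] 8.675
```

The tab met a firm stop at tip height 33 mm, so it is fully in. Next, push the rib with force monitoring.

```bash
python3 - <<'E'
from h import *
from workcell import bot, hand, get_obs, vision
bot.servo_line(at(.061,.068),Q,velocity=.08)
hand.move_gripper(.014)
bot.servo_line(at(-.016,.068),Q,velocity=.12)
pickle.dump(vision.read_camera("wrist"),open("w2.pkl","wb"))
bot.servo_line(at(-.016,.044),Q,velocity=.05);bot.dwell(.1)
F0=get_obs()["wrist_force"];print(get_obs()["time_s"],F0)
s=-.016
while s<.169:
    s=min(s+.0125,.169)
    bot.servo_line(at(s,.044),Q,velocity=.05);ob=get_obs();f=ob["wrist_force"]-F0
    print(round(s,4),(U@f).round(1),f.round(1),(ob["position"]-at(s,.044)).round(4))
    if np.linalg.norm(f)>12:print("STOP");break
print(get_obs()["time_s"])
t=vision.read_camera("top");c=vision.read_camera("scene")
img=np.hstack([cv2.resize(t["frame"][140:290,210:310,::-1],(400,600)),cv2.resize(c["frame"][145:295,190:290,::-1],(400,600))])
cv2.imwrite("pics/p1.png",img)
E
```

```text
11.1583 [-0.69479829 -0.90199304 -0.36481096]
-0.0035 1.0 [1.1 0.1 0.8] [ 0.0004 -0.0001  0.0001]
0.009 0.4 [0.7 1.5 0.6] [ 0.0003 -0.0001 -0.    ]
0.0215 1.3 [ 1.5  0.5 -0.4] [ 0.0003 -0.0001 -0.    ]
0.034 0.3 [0.5 0.8 0.2] [ 0.0004 -0.0001 -0.    ]
0.0465 -0.3 [-0.2  0.5  0.1] [ 0.0004 -0.0001 -0.    ]
0.059 0.4 [0.6 0.8 1.3] [ 0.0004 -0.0001 -0.    ]
0.0715 0.8 [1.  1.  0.6] [ 0.0004 -0.0001  0.    ]
0.084 0.4 [ 0.6  0.9 -0.8] [ 0.0003 -0.0001 -0.    ]
0.0965 1.1 [1.5 1.1 0.1] [ 0.0004 -0.0001 -0.    ]
0.109 0.3 [0.7 1.7 0.9] [ 0.0004 -0.0001  0.    ]
0.1215 -0.3 [0.  1.4 0.7] [ 0.0004 -0.0001 -0.    ]
0.134 -0.4 [-0.3  0.7  0.3] [ 0.0004 -0.0001 -0.    ]
0.1465 -0.1 [-0.1  0.1  0.7] [ 0.0003 -0.0001 -0.    ]
0.159 0.9 [1.3 1.3 0.3] [ 0.0003 -0.0001 -0.    ]
0.169 -1.3 [-0.9  1.7  0.4] [ 0.0004 -0.0001  0.    ]
17.1083
```

View pics/p1.png

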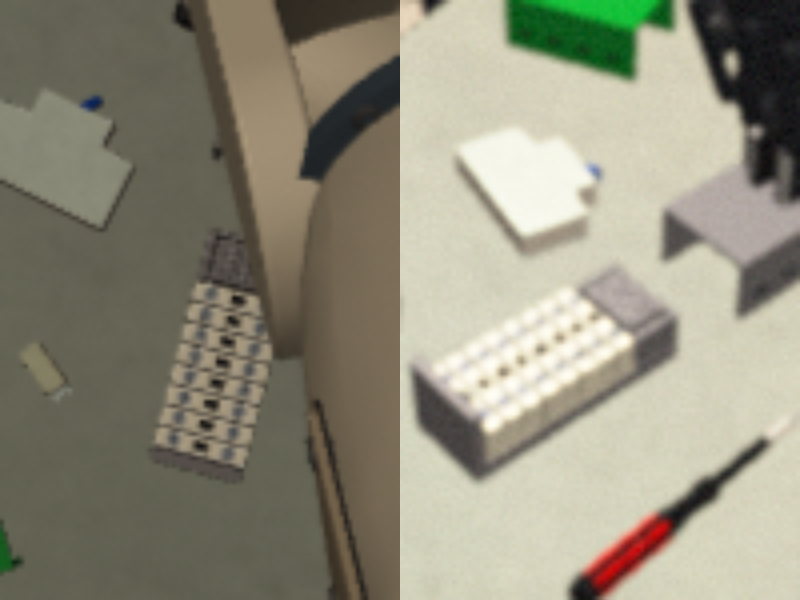

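The cover (roof edge at (665,210)-(745,265) in the right half) stands off the block with a clear gap. The tab at (630,290) is flush, and the breaker, relay and driver look untouched. Next, back off, retreat and check.

```bash
python3 - <<'E'
from h import *
from workcell import bot, hand, get_obs, vision
bot.servo_line(at(.155,.044),Q,velocity=.06)
bot.servo_line(at(.155,.12),Q,velocity=.12)
bot.servo_line(at(.06,.24),Q,velocity=.2)
bot.dwell(.3)
ob=get_obs();print(ob["time_s"],ob["wrist_force"])
c=vision.read_camera("scene");w=vision.read_camera("wrist");pts=[at(.16+x,.023,y) for x in(-.045,.045) for y in(-.031,.031)]
print(proj(c,pts))
img=np.hstack([cv2.resize(c["frame"][120:295,170:320,::-1],(400,467)),cv2.resize(w["frame"][:,:,::-1],(400,300))[0:0].reshape(0,400,3) if 0 else cv2.copyMakeBorder(cv2.resize(w["frame"][:,:,::-1],(400,300)),0,167,0,0,0)])
cv2.imwrite("pics/p2.png",img)
E
```

```text
19.5917 [-0.21346144  0.37977721  0.16208769]
[[276.321643   212.49035532]
 [255.70531228 197.32889058]
 [306.32203336 193.52660139]
 [285.62387833 179.80608136]]
```

View pics/p2.png

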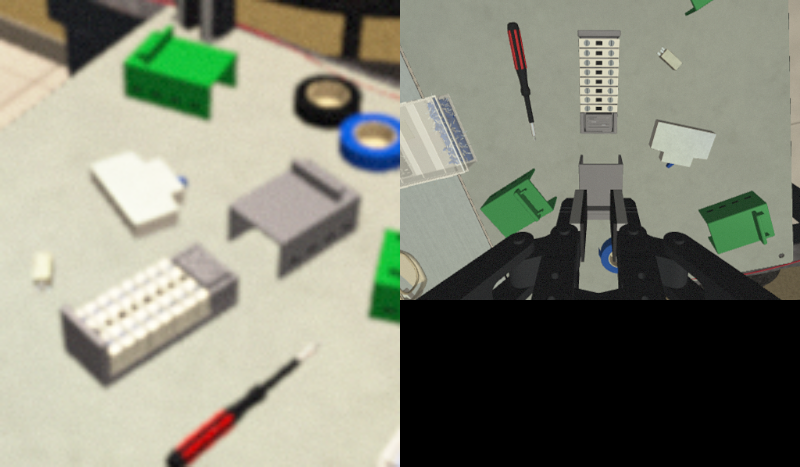

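The cover stands upright past the block's end. Its rear roof corners at (230,205) and (281,240) match the projection for x = 160 mm to within 1–3 px. The tab is flush, the bystanders are in place and the arm is clear.

```bash
python3 -c "
from workcell import hand_in
print(hand_in())"
```

```text
the job is handed in; nothing more can be done
None
```

The job is handed in: the tab is pressed to its stop, the cover stands upright about 160 mm along the block's x, the bystanders look undisturbed in the final pictures, and the arm is clear at about 20 s; no verdict was returned.

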